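Show all four sides of a chair leg to the surface scanner

ROBOT

A 6-joint arm with a two-finger parallel gripper is mounted at the origin on the work surface. World frame = base frame: x ahead of the robot, y to its left, z up, the work surface at z = 0. Lengths are in m, angles in rad, forces in N, time in s.
With the tool pointing down it reaches from about 0.375 to 0.975 m from the base axis. Payload 3.8 kg.
Tool frame: the origin (TCP) lies midway between the tips of the shut fingers; the grasp point (between the pads) lies 19 mm behind it; z points along the fingers, y is the line along which they close (so a half turn about z gives the same grasp; the last joint's range is limited). The gripper opens to 88 mm and grips with 3 to 60 N. Pads are 18 mm wide; open, the fingers measure 123 mm over their backs; the gripper's body (75 mm by 187 mm) begins 45 mm behind the grasp point.
Start: joints at [1.091, 0.264, 1.604, -0, 1.274, -0.037], TCP at [0.289, 0.61, 0.239] pointing down, gripper open.
Joint ranges: [-2.63, 2.63], [-0.94, 2.18], [0.31, 2.57], [-1.31, 4.45], [0, 2.66], [-2.55, 2.55]. Speed limits (rad/s): [2.57, 2.57, 3.14, 3.14, 3.14, 3.14].

INTERFACE

Orientations are given as a rotation vector (axis times angle).
In Python, from cell import manip, inverse_kinematics, cams, order gives the robot as it stands. Calls block until the motion is done:
- manip.move_pose(position, orientation): joint-space move of the TCP to a pose.
- manip.move_linear(position, rate=0.15, rot=None): straight line of the TCP; rot=None keeps the orientation; rate is the mean speed in m/s.
- manip.set_joints(angles): joint-space move.
- manip.set_gripper(opening, force=None): finger opening in m; force is the grip in N (None keeps the last); returns when the fingers have stopped.
- manip.dwell(seconds).
- inverse_kinematics(position, orientation): joint angles nearest the present ones, or None.
- manip.state(): the state.
- cams.capture(name): name is "scene" or "side" or "wrist"; returns a dict with "image" (420x560x3 uint8, blue, green, red), "z_map" (420x560 float32, m along the optical axis (not along the pixel's ray), 0 where there is no reading), "intrinsics" (3x3 intrinsics, pixels), "position" and "orientation" of the camera in the world; the wrist camera has in their place "T_tool_cam" (4x4, takes a point from camera to tool coordinates, whose origin is the TCP and whose axes are the flange's). Camera axes: x right, y down, z forward; pixel columns grow to the right and rows downward; lengths in m; the calibration is good to about 2 mm. A picture is of the moment at which its call begins: read the wrist's pose just before it.
A pose or a line that the arm cannot do raises manip.IKError and nothing moves.
- order.close_job(): hands the job in; it is judged then, once.
The state is a dict: "clock": time; "joint_pos": joint angles; "joint_velocities": joint speeds; "tau": joint torques, N m; "tool_pos": TCP position; "tcp_rot": TCP orientation; "contact_force": force on the tool from outside, world axes, zero at the start; "moment": the same for the moment, N m; "gripper_width": finger opening in m; "grasp_force": force on a finger pad.
Only numpy, scipy, OpenCV 4.12 (cv2) and the standard library are available. Lean on these libraries where they do the work, as an engineer would, in place of code of your own. Each camera call takes 0.05 s, during which the arm holds its last target. There are 200 camera calls.

TASK

Switch the surface scanner on by pushing its red-knobbed lever all the way over, away from the window side. Then pick up the chair leg with the coloured side marks and, holding it upright in the air before the scanner's glass window, show its sides in the order red, yellow, green, blue: each one square to the window, about 60 mm from it, at window height, held still for about a second, never hitting the scanner with the leg. Finally set the leg down (do not drop it) standing upright in the middle of the white square on the blue board, let go, leave the scanner on, and leave the mallet, the chisel and the other leg where they are.

Things in the scene. Friction and masses are not known exactly. Their poses are not given: they have to be found in the camera images.
- leg: pale wooden chair leg standing upright: shaft 45 x 45 mm, 140 mm high, plus a round tenon 24 mm across, 18 mm high on top; about 200 g. Origin: centre of its underside; z up along the leg. Flat coloured marks on its sides, carried over the top edge: red on +x, yellow on +y, green on -x, blue on -y. Grip the shaft near its top, a finger on each of two facing sides
- leg_middle (a point): point on the leg's axis, 70 mm above its underside
- face_red (a point): centre of the leg's red side (leg's +x), on the surface, 70 mm above its underside
- face_yellow (a point): centre of the leg's yellow side (leg's +y), on the surface, 70 mm above its underside
- face_green (a point): centre of the leg's green side (leg's -x), on the surface, 70 mm above its underside
- face_blue (a point): centre of the leg's blue side (leg's -y), on the surface, 70 mm above its underside
- scanner: fixed grey scanner: housing 100 mm deep (x), 110 mm wide (y), top 160 mm above the bench, on a 12 mm base plate 140 mm (x) by 220 mm (y from -150 to +70). Origin: under the housing's centre, at bench height. Glass window (62 x 56 mm) in the face at x = -50 mm, centre 120 mm up, looking along -x. Lever beside the housing at x = 0, y = -115 mm
- scan_spot (a point): point 60 mm straight in front of the centre of the scanner's window, 120 mm above the bench; a shown side has its centre here. Axes as scanner
- lever (a joint): scanner switch lever, rad: 0 leans to the window side (scanner's -x), 1.0 pushed fully over to the scanner's +x (on; above 0.85 counts). It swings about scanner's y through a pivot at scanner (0, -115, 34) mm, stays where left, and needs about 1 N
- lever_tip (a point): centre of the lever's red ball knob, 26 mm across, 100 mm from the pivot (88 mm above the pivot at either end of its swing); the rod below is 10 mm thick
- square (a point): centre of the white outlined square (100 mm) on top of a fixed blue board 130 x 130 mm, 6 mm thick; this point is on the board's top, 6 mm above the bench
- mallet: bystander: wooden mallet lying down, head 72 mm across and 120 mm long, handle 200 mm. Origin: on the bench under the head's centre; head along x, handle along -y
- plain_leg: bystander: darker chair leg without marks, lying on its side, 45 mm high, 158 mm long along y. Origin: on the bench under the middle of its shaft
- chisel: bystander: chisel with yellow handle, lying along x, 210 mm long, 28 mm high. Origin: on the bench under its middle
Mind the look-alikes: they are no part of the job. Of the things that look like the part that bears square, the larger one is meant.

How it is judged:
On the way, in this order (a step that is already met when the one before it is completed fails the run):
1. the scanner is on: lever above 0.85 rad, with the leg not yet moved (value of joint lever above 0.85 rad and distance of leg from where it was at the start of the episode below 0.02 m), for 0.2 s.
2. scanner on, red side shown: 38 to 84 mm before the window, within 30 mm of its centre sideways and in height, square within 0.26 rad, leg upright within 0.2 rad, still for 0.4 s (value of joint lever above 0.85 rad and x of face_red in the frame of scanner between -0.134 and -0.088 m and x of leg_middle in the frame of scanner below -0.11 m and y of face_red in the frame of scanner between -0.03 and 0.03 m and z of face_red in the frame of scanner between 0.09 and 0.15 m and angle between the x axis of leg and the x axis of scanner, either way round below 0.26 rad and angle between leg's own z axis and vertical below 0.2 rad and linear speed of leg below 0.04 m/s and angular speed of leg below 0.4 rad/s), for 0.4 s.
3. scanner on, yellow side shown: 38 to 84 mm before the window, within 30 mm of its centre sideways and in height, square within 0.26 rad, leg upright within 0.2 rad, still for 0.4 s (value of joint lever above 0.85 rad and x of face_yellow in the frame of scanner between -0.134 and -0.088 m and x of leg_middle in the frame of scanner below -0.11 m and y of face_yellow in the frame of scanner between -0.03 and 0.03 m and z of face_yellow in the frame of scanner between 0.09 and 0.15 m and angle between the y axis of leg and the x axis of scanner, either way round below 0.26 rad and angle between leg's own z axis and vertical below 0.2 rad and linear speed of leg below 0.04 m/s and angular speed of leg below 0.4 rad/s), for 0.4 s.
4. scanner on, green side shown: 38 to 84 mm before the window, within 30 mm of its centre sideways and in height, square within 0.26 rad, leg upright within 0.2 rad, still for 0.4 s (value of joint lever above 0.85 rad and x of face_green in the frame of scanner between -0.134 and -0.088 m and x of leg_middle in the frame of scanner below -0.11 m and y of face_green in the frame of scanner between -0.03 and 0.03 m and z of face_green in the frame of scanner between 0.09 and 0.15 m and angle between the x axis of leg and the x axis of scanner, either way round below 0.26 rad and angle between leg's own z axis and vertical below 0.2 rad and linear speed of leg below 0.04 m/s and angular speed of leg below 0.4 rad/s), for 0.4 s.
5. scanner on, blue side shown: 38 to 84 mm before the window, within 30 mm of its centre sideways and in height, square within 0.26 rad, leg upright within 0.2 rad, still for 0.4 s (value of joint lever above 0.85 rad and x of face_blue in the frame of scanner between -0.134 and -0.088 m and x of leg_middle in the frame of scanner below -0.11 m and y of face_blue in the frame of scanner between -0.03 and 0.03 m and z of face_blue in the frame of scanner between 0.09 and 0.15 m and angle between the y axis of leg and the x axis of scanner, either way round below 0.26 rad and angle between leg's own z axis and vertical below 0.2 rad and linear speed of leg below 0.04 m/s and angular speed of leg below 0.4 rad/s), for 0.4 s.
At the end, for the whole second after the job is handed in: the leg stands upright (within 0.08 rad), at rest and released on the blue board, its axis within 27 mm of the centre of the white square, and the scanner's lever is still on (above 0.85 rad) (value of joint lever above 0.85 rad and horizontal distance between leg and square below 0.027 m and height (world z) of leg between 0.003 and 0.01 m and angle between leg's own z axis and vertical below 0.08 rad and linear speed of leg below 0.02 m/s and contact force between the fingers and leg below 0.1 N); the robot touches nothing.
It fails at once if the leg hits the scanner (over 3 N) (contact force between leg and scanner above 3 N).
It fails at once if the leg is dropped (faster than 0.5 m/s while not held) (linear speed of leg above 0.5 m/s and contact force between the fingers and leg below 0.1 N).
It fails at once if the mallet is moved more than 25 mm (distance of mallet from where it was at the start of the episode above 0.025 m).
It fails at once if the chisel is moved more than 25 mm (distance of chisel from where it was at the start of the episode above 0.025 m).
It fails at once if the other leg is moved more than 25 mm (distance of plain_leg from where it was at the start of the episode above 0.025 m).
It also fails if it takes over 69 s, if anything falls off the work surface, if the arm or the gripper's body presses on something with over 40 N, if the wrist force passes 120 N, or if a joint passes its speed limit or range.

## Working session

There is one attempt and no reset: what is moved stays moved. The work goes in short steps, each a Python script; the robot and the scene stay as the last script left them, time stands still between calls to the robot, and variables do not carry over. Pictures are saved under pics/ and viewed, at most 10 in all, crops included, and the job is handed in when it is done.

```bash
ls; mkdir -p pics; cat > h.py <<'E'
import numpy as np, cv2
from scipy.spatial.transform import Rotation as R
from cell import manip, inverse_kinematics, cams, order
def rotm(o):
    o=np.array(o,float); return o if o.shape==(3,3) else R.from_rotvec(o).as_matrix() if o.size==3 else None
def cloud(c):
    z=c["z_map"].astype(float);K=np.array(c["intrinsics"]);v,u=np.indices(z.shape)
    p=np.stack([(u-K[0,2])/K[0,0]*z,(v-K[1,2])/K[1,1]*z,z],-1)
    w=p@rotm(c["orientation"]).T+np.array(c["position"]); w[z<=0]=np.nan
    return w
E
python3 - <<'E'
from h import *
for n in("scene","side"):
    c=cams.capture(n);cv2.imwrite(f"pics/{n}.png",c["image"]);np.savez(f"{n}.npz",**c)
    print(n,c["position"],c["orientation"],c["intrinsics"])
s=manip.state();print(s["clock"],s["tcp_rot"])
E
```

```text
pics
scene [ 1.27380651 -0.28137582  1.04637632] [-2.13886766 -1.35699574  0.47718185] [[461.23572327   0.         286.87232085]
 [  0.         461.23572327 207.42626478]
 [  0.           0.           1.        ]]
side [-0.01226368 -0.58556898  1.10258326] [-2.28688803  0.91567046 -0.31304852] [[512.12014559   0.         284.86854769]
 [  0.         512.12014559 197.89718253]
 [  0.           0.           1.        ]]
0.1 [-6.89819297e-01 -3.06438740e+00  3.01441950e-03]
```

View pics/scene.png

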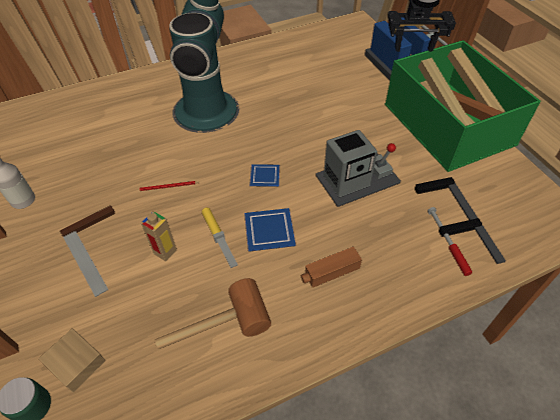

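View pics/side.png

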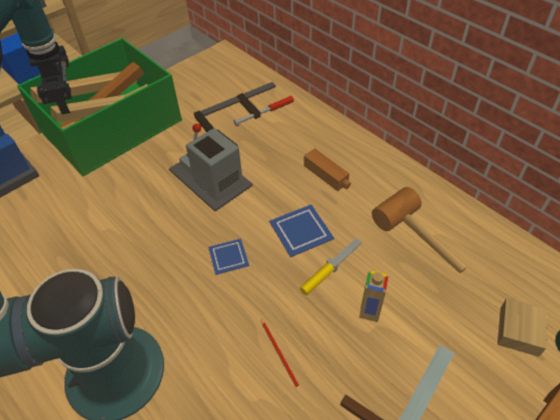

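The scene view shows the marked leg at about (158,235), the large board at (270,229) and the scanner at (350,160) with its knob at (391,147). The side view shows a dark panel on the scanner at (229,181). Next I'll enlarge the scanner and measure.

```bash
cat > m.py <<'E'
from h import *
D={n:dict(np.load(n+".npz")) for n in("scene","side")}
def show(n,name,box,m):
    W=cloud(D[n]);y0,y1,x0,x1=box;k=np.zeros(m.shape,bool);k[y0:y1,x0:x1]=m[y0:y1,x0:x1]
    p=W[k];p=p[~np.isnan(p[:,0])];print(n,name,len(p),"med",np.median(p,0).round(4),"lo",np.percentile(p,2,0).round(3),"hi",np.percentile(p,98,0).round(3))
B={("scene","leg"):(205,265,138,182),("scene","board"):(205,255,240,300),("scene","knob"):(140,156,383,400),("scene","scanner"):(125,210,310,405),
("side","leg"):(265,325,355,392),("side","board"):(200,260,265,335),("side","knob"):(120,136,188,204),("side","scanner"):(118,208,165,255)}
for (n,o),b in B.items():
    hsv=cv2.cvtColor(D[n]["image"],cv2.COLOR_BGR2HSV);h,s,v=hsv[...,0],hsv[...,1],hsv[...,2];W=cloud(D[n]);z=W[...,2]
    red=((h<6)|(h>174))&(s>150)&(v>80)
    if o=="knob":show(n,o,b,red)
    if o=="leg":
        for c,m in dict(red=red,yel=(h>22)&(h<34)&(s>150),grn=(h>45)&(h<80)&(s>120),blu=(h>100)&(h<130)&(s>120)).items():
            show(n,c,b,m&(z>.01));show(n,c+"top",b,m&(z>.134))
        show(n,"tenon",b,z>.150)
        show(n,"top",b,(z>.133)&(z<.147))
    if o=="board":
        k=np.zeros(z.shape,np.uint8);y0,y1,x0,x1=b;m=((h>100)&(h<125)&(s>100))
        k[y0:y1,x0:x1]=m[y0:y1,x0:x1];k=cv2.morphologyEx(k,cv2.MORPH_CLOSE,np.ones((7,7)))
        q=W[k>0];print(n,"board z",np.nanmedian(q[:,2]),cv2.minAreaRect(q[~np.isnan(q[:,0]),:2].astype(np.float32)))
    if o=="scanner":
        y0,y1,x0,x1=b;q=W[y0:y1,x0:x1].reshape(-1,3)
        t=q[(q[:,2]>.153)&(q[:,2]<.168)];print(n,"top",len(t),np.median(t[:,2]),cv2.minAreaRect(t[:,:2].astype(np.float32)))
        t=q[(q[:,2]>.007)&(q[:,2]<.017)];print(n,"base",len(t),np.median(t[:,2]),cv2.minAreaRect(t[:,:2].astype(np.float32)))
        t=q[(q[:,2]>.03)&(q[:,2]<.15)]
        print("box pts",t[:,:2].min(0),t[:,:2].max(0))
a=cv2.resize(D["scene"]["image"][115:215,300:420],None,fx=4,fy=4,interpolation=2);b=cv2.resize(D["side"]["image"][110:210,160:260],None,fx=4,fy=4,interpolation=2)
cv2.imwrite("pics/c.png",cv2.resize(np.hstack([a,b]),None,fx=.9,fy=.9))
E
python3 m.py
```

```text
scene red 120 med [ 0.5288 -0.3084  0.085 ] lo [ 0.516 -0.316  0.036] hi [ 0.54  -0.3    0.144]
scene redtop 31 med [ 0.5263 -0.3055  0.1405] lo [ 0.515 -0.315  0.137] hi [ 0.539 -0.299  0.145]
scene yel 140 med [ 0.5343 -0.2783  0.0763] lo [ 0.527 -0.29   0.033] hi [ 0.541 -0.269  0.142]
scene yeltop 19 med [ 0.533  -0.2826  0.1401] lo [ 0.523 -0.292  0.137] hi [ 0.54  -0.269  0.144]
scene grn 21 med [ 0.5088 -0.2729  0.1404] lo [ 0.491 -0.281  0.138] hi [ 0.517 -0.266  0.142]
scene grntop 21 med [ 0.5088 -0.2729  0.1404] lo [ 0.491 -0.281  0.138] hi [ 0.517 -0.266  0.142]
scene blu 10 med [ 0.5064 -0.3079  0.1399] lo [ 0.501 -0.313  0.137] hi [ 0.516 -0.303  0.153]
scene blutop 10 med [ 0.5064 -0.3079  0.1399] lo [ 0.501 -0.313  0.137] hi [ 0.516 -0.303  0.153]
scene tenon 76 med [ 0.5184 -0.291   0.1568] lo [ 0.505 -0.302  0.151] hi [ 0.529 -0.281  0.16 ]
scene top 229 med [ 0.5255 -0.2911  0.1398] lo [ 0.494 -0.318  0.133] hi [ 0.545 -0.265  0.146]
scene board z 0.005346185486160393 ((0.5673916339874268, -0.006748564541339874), (0.12709380686283112, 0.13367611169815063), 72.93550
[... 1256 characters left out ...]
299  0.151] hi [ 0.525 -0.278  0.163]
side top 307 med [ 0.5077 -0.2924  0.1421] lo [ 0.488 -0.314  0.135] hi [ 0.541 -0.262  0.146]
side board z 0.00848767234284531 ((0.5658723711967468, -0.0052034854888916016), (0.12685678899288177, 0.12718483805656433), 72.60362243652344)
side knob 36 med [0.5374 0.3832 0.1386] lo [0.529 0.376 0.133] hi [0.549 0.391 0.146]
side top 1140 0.16313628896572757 ((0.5092390775680542, 0.27444732189178467), (0.11239954829216003, 0.10475826263427734), 89.75849151611328)
side base 1060 0.012900507207239897 ((0.5453295707702637, 0.3777192234992981), (0.3881851136684418, 0.28458869457244873), 48.955711364746094)
box pts [0.45580773 0.21655306] [0.70696445 0.58618045]
```

View pics/c.png

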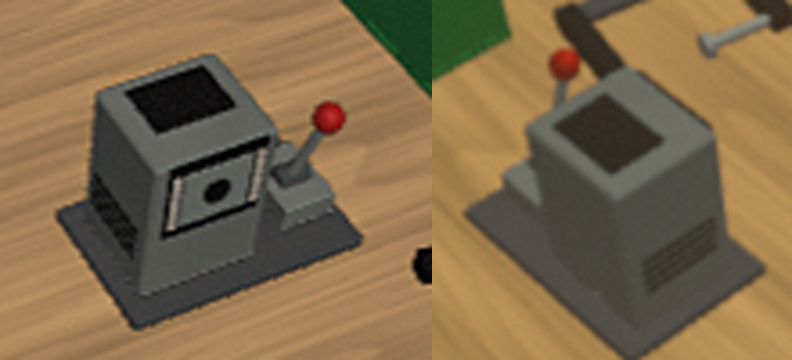

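The window, with its dark aperture, faces world +x; the vents face -y and the top panel faces up. The lever is on the +y side and leans toward the window. Next I'll fit the yaws from the face planes and work out joint 6 feasibility.

```bash
cat > m2.py <<'E'
from h import *
D={n:dict(np.load(n+".npz")) for n in("scene","side")}
def plane(p):
    for _ in range(4):
        c=p.mean(0);n=np.linalg.svd(p-c)[2][2];d=abs((p-c)@n);p=p[d<max(2.0*d.std(),1e-3)]
    return c.round(4),(n*np.sign(n[0]+1e-9)).round(3),len(p),np.degrees(np.arctan2(n[1],n[0])).round(1)
W=cloud(D["scene"]);V=cloud(D["side"])
def sel(W,lo,hi,m=True): k=np.all((W>lo)&(W<hi),-1)&m; return W[k]
print("window face",plane(sel(W,[.545,.225,.03],[.58,.32,.15])))
print("vent face",plane(sel(W,[.46,.2,.03],[.55,.235,.15])),plane(sel(V,[.46,.2,.03],[.55,.235,.15])))
print("back face side",plane(sel(V,[.44,.225,.03],[.475,.32,.15])))
for n in D:
    hsv=cv2.cvtColor(D[n]["image"],cv2.COLOR_BGR2HSV);h,s,v=[hsv[...,i] for i in range(3)];w=cloud(D[n])
    lo,hi=[.47,-.34,.02],[.56,-.24,.125]
    for c,m in dict(red=((h<6)|(h>174))&(s>150),yel=(h>22)&(h<34)&(s>150),blu=(h>100)&(h<130)&(s>120)).items():
        p=sel(w,lo,hi,m)
        if len(p)>30:print(n,c,plane(p))
    # base plate rect by height + grey colour
    b=sel(w,[.40,.18,.006],[.62,.46,.018],(s<60));print(n,"base",len(b),cv2.minAreaRect(b[:,:2].astype(np.float32)))
    t=sel(w,[.42,.2,.155],[.6,.34,.168]);print(n,"top",t[:,:2].mean(0),cv2.minAreaRect(t[:,:2].astype(np.float32)))
    t=sel(w,[.47,-.34,.136],[.56,-.24,.146]);print(n,"legtop",cv2.minAreaRect(t[:,:2].astype(np.float32)))
s=manip.state();T=rotm(s["tcp_rot"]);print("tool x",T[:,0],"y",T[:,1])
for q6 in(0,.5):
  pass
for yaw in range(0,360,30):
    q=inverse_kinematics(np.array([.645,.27,.16]),(R.from_euler('z',yaw,degrees=True)*R.from_euler('x',180,degrees=True)).as_rotvec())
    print(yaw,None if q is None else np.round(q,3))
E
python3 m2.py
```

```text
window face (array([0.5599, 0.272 , 0.0918]), array([ 0.999, -0.002, -0.036]), 348, np.float64(179.9))
vent face (array([0.5072, 0.217 , 0.0965]), array([ 0.005, -1.   ,  0.006]), 307, np.float64(90.3)) (array([0.5058, 0.2216, 0.0941]), array([ 0.007,  1.   , -0.001]), 365, np.float64(89.6))
back face side (array([0.4585, 0.2711, 0.0917]), array([1.   , 0.006, 0.   ]), 360, np.float64(0.3))
scene red (array([ 0.5294, -0.3097,  0.0732]), array([ 0.517, -0.856, -0.001]), 70, np.float64(121.1))
scene yel (array([ 0.5344, -0.2783,  0.0685]), array([0.817, 0.577, 0.003]), 84, np.float64(35.3))
scene base 855 ((0.5111628174781799, 0.3109271824359894), (0.2208147644996643, 0.14097711443901062), 89.1627426147461)
scene top [0.51369721 0.26886977] ((0.511478066444397, 0.2706080973148346), (0.1046045795083046, 0.111376091837883), 0.5257476568222046)
scene legtop ((0.5165568590164185, -0.29103362560272217), (0.04721827059984207, 0.04634767025709152), 30.50370216369629)
side base 754 ((0.5058084726333618, 0.31258052587509155), (0.13623018562793732, 0.21972134709358215), 0.08997537195682526)
side top [0.50584779 0.2695863 ] ((0.5092358589172363, 0.2745967507362366), (0.11210492998361588, 0.104759082198143), 89.76702880859375)
side legtop ((0.5152141451835632, -0.2878582179546356), (0.04920168220996857, 0.04494404047727585), 32.19901657104492)
tool x [-9.03540363e-01  4.28502981e-01  8.69559137e-05] y [ 0.42850198  0.90353866 -0.00198696]
0 [ 0.361  0.362  1.625 -0.     1.154  1.932]
30 [ 0.361  0.362  1.625 -0.     1.154  1.408]
60 [ 0.361  0.362  1.625 -0.     1.154  0.884]
90 [ 0.361  0.362  1.625 -0.     1.154  0.361]
120 [ 0.361  0.362  1.625 -0.     1.154 -0.163]
150 [ 0.361  0.362  1.625  0.     1.154 -0.686]
180 [ 0.361  0.362  1.625  0.     1.154 -1.21 ]
210 [ 0.361  0.362  1.625  0.     1.154 -1.734]
240 [ 0.361  0.362  1.625  0.     1.154 -2.257]
270 None
300 None
330 [ 0.361  0.362  1.625 -0.     1.154  2.455]
```

Scanner: yaw is about 180°, centre about (0.510, 0.271), window plane at x = 0.560. The base is 221×141 mm as specified. Leg: centre (0.516, -0.2895), red side toward -58°. Square: (0.5665, -0.006). With the tool yaw set to the leg yaw + 90°, joint 6 covers all four sides. Lever first.

```bash
cat >> h.py <<'E'
def down(deg): return (R.from_euler('z',deg,degrees=True)*R.from_euler('x',180,degrees=True)).as_rotvec()
def rep(t):
    s=manip.state();print(t,"t",round(s["clock"],2),"tcp",np.round(s["tool_pos"],4),"F",np.round(s["contact_force"],1),"w",round(s["gripper_width"],4),"gf",np.round(s["grasp_force"],1),"q6",round(s["joint_pos"][5],3)); return s
E
python3 - <<'E'
from h import *
manip.move_linear([.289,.61,.36],rate=.3)
manip.set_gripper(0.0)
manip.move_pose([.61,.386,.26],down(180));rep("above")
manip.move_linear([.61,.386,.115],rate=.25);rep("low")
manip.move_linear([.53,.386,.115],rate=.12);rep("mid")
for x in(.505,.495,.489):
    manip.move_linear([x,.386,.115],rate=.08);s=rep(x)
    if abs(s["contact_force"][0])>8:break
c=cams.capture("scene");w=cloud(c);hsv=cv2.cvtColor(c["image"],cv2.COLOR_BGR2HSV);h,sa=hsv[...,0],hsv[...,1]
k=((h<6)|(h>174))&(sa>150)&np.all((w>[.4,.33,.08])&(w<[.6,.44,.17]),-1);print(k.sum(),np.median(w[k],0))
c=cams.capture("side");w=cloud(c);hsv=cv2.cvtColor(c["image"],cv2.COLOR_BGR2HSV);h,sa=hsv[...,0],hsv[...,1]
k=((h<6)|(h>174))&(sa>150)&np.all((w>[.4,.33,.08])&(w<[.6,.44,.17]),-1);print(k.sum(),np.median(w[k],0))
E
```

```text
above t 3.46 tcp [0.6096 0.387  0.2605] F [ 0.1  0.2 -0.2] w 0.0003 gf 0.0 q6 -1.041
low t 4.19 tcp [0.6106 0.3871 0.1165] F [-0.6 -0.2 -0.1] w 0.0005 gf 0.0 q6 -1.041
mid t 5.01 tcp [0.5306 0.3863 0.1157] F [-0.4  0.6  0. ] w 0.0004 gf 0.0 q6 -0.979
0.505 t 5.47 tcp [0.5043 0.3859 0.1148] F [-0.1  0.2 -0.1] w 0.0004 gf 0.0 q6 -0.957
0.495 t 5.74 tcp [0.4944 0.3859 0.1149] F [-0.2 -0.7  0.5] w 0.0003 gf 0.0 q6 -0.948
0.489 t 5.99 tcp [0.4886 0.386  0.115 ] F [ 0.6 -0.4 -0.2] w 0.0004 gf 0.0 q6 -0.943
10 [0.47555893 0.37297237 0.13195228]
45 [0.46636231 0.38333614 0.13518966]
```

```bash
python3 - <<'E'
from h import *
for x in np.arange(.486,.474,-.002):
    manip.move_linear([x,.386,.115],rate=.04);manip.dwell(.1);s=rep(round(x,3))
    if abs(s["contact_force"][0])>3:break
manip.move_linear([.53,.386,.115],rate=.2)
manip.move_linear([.60,.386,.26],rate=.35)
for n in("scene","side"):
    c=cams.capture(n);w=cloud(c);hsv=cv2.cvtColor(c["image"],cv2.COLOR_BGR2HSV);h,sa=hsv[...,0],hsv[...,1]
    k=((h<6)|(h>174))&(sa>150)&np.all((w>[.4,.33,.08])&(w<[.6,.44,.17]),-1);print(k.sum(),np.median(w[k],0))
rep("end")
E
```

```text
0.486 t 6.44 tcp [0.4859 0.386  0.115 ] F [-0.  -0.3 -0.7] w 0.0004 gf 0.0 q6 -0.94
0.484 t 6.79 tcp [0.4839 0.386  0.115 ] F [ 0.  -0.4  1. ] w 0.0004 gf 0.0 q6 -0.938
0.482 t 7.14 tcp [0.4819 0.386  0.115 ] F [ 0.3  0.8 -1.1] w 0.0005 gf 0.0 q6 -0.936
0.48 t 7.49 tcp [0.4809 0.386  0.1152] F [ 4.5  0.1 -2.6] w 0.0002 gf 2.6 q6 -0.934
52 [0.46697951 0.38292462 0.12683202]
32 [0.4584977  0.38349699 0.13266609]
end t 8.6 tcp [0.5977 0.3856 0.2575] F [-0.6  0.7 -0.5] w 0.0007 gf 0.0 q6 -1.034
```

The lever reached its stop (4.5 N), and the knob sits at its far end. Now the leg.

```bash
python3 - <<'E'
from h import *
manip.set_gripper(.085)
r=down(31.7)
manip.move_pose([.516,-.2895,.28],r);rep("above")
manip.move_linear([.516,-.2895,.103],rate=.2);rep("low")
manip.set_gripper(.03,force=30);rep("grip")
manip.move_linear([.516,-.2895,.20],rate=.15);rep("lift")
for n in("scene","side"):
    c=cams.capture(n);w=cloud(c);hsv=cv2.cvtColor(c["image"],cv2.COLOR_BGR2HSV);h,sa=hsv[...,0],hsv[...,1]
    cv2.imwrite(f"pics/lift_{n}.png",c["image"])
    k=((h<6)|(h>174))&(sa>150)&np.all((w>[.45,-.36,.08])&(w<[.6,-.22,.20]),-1);p=w[k]
    if len(p)>20:
        cc=p.mean(0);print(n,len(p),cc,np.linalg.svd(p-cc)[2][2],p[:,2].min(),p[:,2].max())
E
```

```text
above t 12.31 tcp [ 0.5164 -0.2889  0.28  ] F [ 1.   0.2 -0.3] w 0.0848 gf 0.0 q6 0.464
low t 13.34 tcp [ 0.517  -0.2899  0.1043] F [-1.1  1.4  0. ] w 0.0851 gf 0.0 q6 0.464
grip t 14.03 tcp [ 0.5161 -0.2896  0.1032] F [-0.6 -0.3  0.9] w 0.0447 gf 30.0 q6 0.464
lift t 14.82 tcp [ 0.5152 -0.2891  0.1988] F [ 0.3  0.3 -3.1] w 0.045 gf 30.0 q6 0.464
scene 84 [ 0.52960417 -0.30782015  0.15961763] [-0.51239701  0.85874776 -0.00125831] 0.12860919544899718 0.19633979349189767
```

View pics/lift_scene.png

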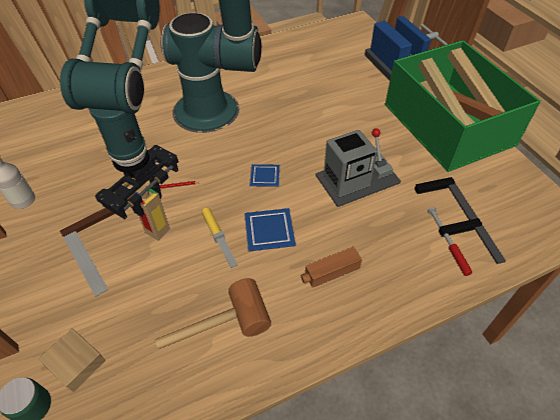

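The leg hangs upright in the gripper at about (155,215), and the lever knob is over to the far side at (376,133). Measured leg yaw is -58.9°, against the -58.3° I assumed. Now red first, with joint 6 held just inside its range (about 0.19 rad off square).

```bash
cat > show.py <<'E'
from h import *
def go(pos,yaw,q6=None):
    q=np.array(inverse_kinematics(np.array(pos),down(yaw)))
    if q6 is not None:q[5]=q6
    manip.set_joints(q)
    s=manip.state();T=rotm(s["tcp_rot"]);y=np.degrees(np.arctan2(T[1,0],T[0,0]));rep(f"yaw tool {y:.1f} leg {y-90:.1f}")
E
python3 - <<'E'
from show import *
go([.70,.10,.24],240)
go([.72,.286,.17],240,-2.53)
go([.638,.286,.158],240,-2.53)
manip.dwell(1.0);rep("red")
for n in("scene","side"):
    c=cams.capture(n);cv2.imwrite(f"pics/red_{n}.png",c["image"])
    w=cloud(c);hsv=cv2.cvtColor(c["image"],cv2.COLOR_BGR2HSV);h,sa=hsv[...,0],hsv[...,1]
    for nm,m in dict(grn=(h>45)&(h<80)&(sa>120),blu=(h>100)&(h<130)&(sa>120),yel=(h>22)&(h<34)&(sa>150)).items():
        p=w[m&np.all((w>[.58,.22,.03])&(w<[.70,.35,.2]),-1)]
        if len(p)>25:cc=p.mean(0);print(n,nm,len(p),cc.round(3),np.linalg.svd(p-cc)[2][2].round(3),p[:,2].min(),p[:,2].max())
E
```

```text
yaw tool -120.0 leg -210.0 t 17.44 tcp [0.6999 0.0996 0.2398] F [ 0.5  0.6 -2. ] w 0.0448 gf 30.0 q6 -2.511
yaw tool -105.3 leg -195.3 t 18.26 tcp [0.7204 0.285  0.1705] F [ 0.2 -0.8 -1.9] w 0.0447 gf 30.0 q6 -2.53
yaw tool -103.1 leg -193.1 t 18.68 tcp [0.6382 0.284  0.1597] F [ 0.4  0.1 -1.8] w 0.0447 gf 30.0 q6 -2.53
red t 19.68 tcp [0.638  0.2861 0.158 ] F [ 0.3 -0.6 -1.5] w 0.0446 gf 30.0 q6 -2.53
scene grn 123 [0.662 0.282 0.118] [-0.989  0.147  0.024] 0.08304529034908747 0.16364990639678512
scene yel 70 [0.636 0.264 0.133] [-0.309 -0.951  0.026] 0.08868297914265355 0.19799280665487462
side yel 181 [0.634 0.269 0.133] [ 0.164  0.986 -0.013] 0.08602631143628381 0.1998068813272169
```

View pics/red_scene.png

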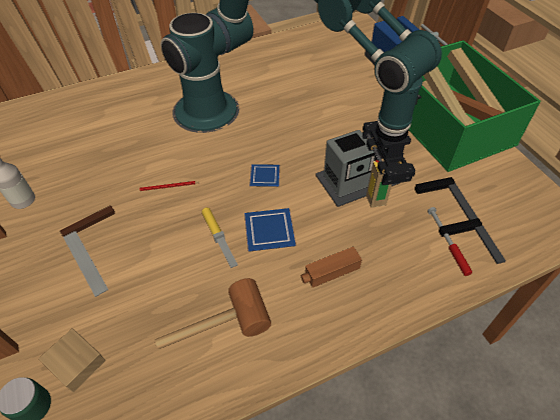

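Red is shown at the window: the leg is upright at about (380,185), with green facing away from the window. Squareness is about 0.16 by camera and 0.22 by kinematics, inside the 0.26 limit but tight. A small tilt of the wrist will gain more margin before I continue.

```bash
python3 - <<'E'
from show import *
pos=np.array([.635,.288,.158]);best=None
for a in np.arange(0,360,30):
    t=R.from_rotvec(.08*np.array([np.cos(np.radians(a)),np.sin(np.radians(a)),0]))
    for yaw in np.arange(268,254,-1.):
        r=(t*R.from_rotvec(down(yaw)));q=inverse_kinematics(pos,r.as_rotvec())
        if q is not None and abs(q[5])<2.543:
            lx=-r.as_matrix()[:,1]; e=min(np.arccos(abs(lx[0])),9)   # leg +-x axis is along tool y
            if best is None or e<best[0]:best=(e,a,yaw,q)
            break
print(best)
if best[0]<.2:
    manip.set_joints(best[3]);manip.dwell(1.2);s=rep("red2")
    T=rotm(s["tcp_rot"]);print("err",np.arccos(abs(T[0,1])),"tilt",np.arccos(-T[2,2]))
E
```

```text
(np.float64(0.14653095023590842), np.int64(210), np.float64(262.0), array([ 0.42891038,  0.35757616,  1.63724563, -0.08764244,  1.14065042,
       -2.53673325]))
red2 t 21.23 tcp [0.635 0.288 0.158] F [-0.4 -0.3 -1.5] w 0.0449 gf 30.0 q6 -2.537
err 0.1465361173085402 tilt 0.07997497205189108
```

```bash
python3 - <<'E'
from show import *
for nm,yaw in(("yellow",180),("green",90),("blue",0)):
    go([.648,.271,.158],yaw);go([.6425,.271,.158],yaw);manip.dwell(1.3);rep(nm)
    c=cams.capture("scene");cv2.imwrite(f"pics/{nm}.png",c["image"])
cv2.imwrite("pics/ygb.png",np.hstack([cv2.resize(cv2.imread(f"pics/{n}.png")[110:230,310:430],None,fx=2.2,fy=2.2) for n in("yellow","green","blue")]))
E
```

```text
yaw tool -179.9 leg -269.9 t 22.44 tcp [0.648 0.271 0.158] F [-0.8 -0.4 -2.3] w 0.0449 gf 30.0 q6 -1.211
yaw tool -180.0 leg -270.0 t 22.69 tcp [0.6419 0.2711 0.1579] F [-0.2  0.4 -1.8] w 0.0448 gf 30.0 q6 -1.208
yellow t 23.99 tcp [0.6425 0.271  0.158 ] F [-0.7  0.2 -0.7] w 0.0449 gf 30.0 q6 -1.207
yaw tool 90.0 leg 0.0 t 25.44 tcp [0.648 0.271 0.158] F [ 0.4 -0.2 -3.1] w 0.0447 gf 30.0 q6 0.36
yaw tool 90.0 leg 0.0 t 25.69 tcp [0.642  0.271  0.1579] F [-0.6  1.1 -1.6] w 0.0446 gf 30.0 q6 0.363
green t 26.99 tcp [0.6425 0.271  0.158 ] F [ 0.9 -0.8 -1.1] w 0.0446 gf 30.0 q6 0.363
yaw tool 0.0 leg -90.0 t 28.44 tcp [0.648 0.271 0.158] F [ 0.3  0.6 -1.9] w 0.0449 gf 30.0 q6 1.931
yaw tool 0.0 leg -90.0 t 28.69 tcp [0.642  0.271  0.1579] F [-0.5 -0.  -1.7] w 0.0447 gf 30.0 q6 1.934
blue t 29.99 tcp [0.6425 0.271  0.158 ] F [-0.4 -0.2 -2. ] w 0.045 gf 30.0 q6 1.934
```

View pics/ygb.png

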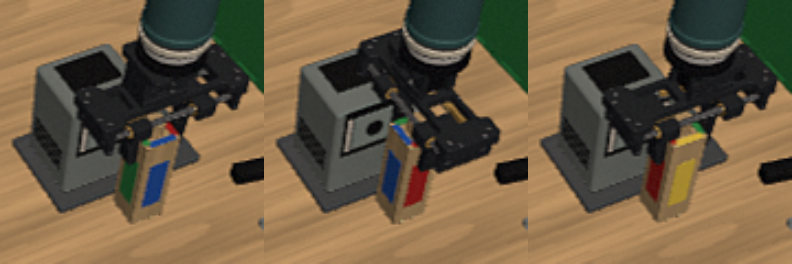

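The sides facing away from the window are blue, red and yellow in turn, so the window saw yellow, green and blue, all upright. Now to set the leg down.

```bash
python3 - <<'E'
from show import *
x,y=.5665,-.006;r=down(-17)
manip.move_linear([.72,.20,.20],rate=.25)
manip.move_pose([x,y,.20],r);rep("over")
manip.move_linear([x,y,.118],rate=.12);manip.dwell(.3);f0=manip.state()["contact_force"][2]
for z in np.arange(.113,.1039,-.0015):
    manip.move_linear([x,y,z],rate=.02);manip.dwell(.1);s=rep(round(z,4))
    if s["contact_force"][2]-f0>3.5:break
manip.set_gripper(.06);rep("rel1");manip.set_gripper(.085);rep("rel")
manip.move_linear([x,y,.25],rate=.12)
manip.move_pose([.45,.05,.35],r)
for n in("scene","side"):
    c=cams.capture(n);cv2.imwrite(f"pics/end_{n}.png",c["image"]);w=cloud(c);hsv=cv2.cvtColor(c["image"],cv2.COLOR_BGR2HSV);h,sa=hsv[...,0],hsv[...,1]
    t=w[np.all((w>[x-.06,y-.06,.141])&(w<[x+.06,y+.06,.151]),-1)];print(n,"top",len(t),cv2.minAreaRect(t[:,:2].astype(np.float32)),t[:,2].mean())
    k=((h<6)|(h>174))&(sa>150)&np.all((w>[.4,.33,.08])&(w<[.6,.44,.17]),-1);print("knob",k.sum(),np.median(w[k],0))
rep("end")
cv2.imwrite("pics/end.png",np.hstack([cv2.resize(cv2.imread("pics/end_scene.png")[120:260,180:420],(400,233)),cv2.resize(cv2.imread("pics/end_side.png")[120:260,170:410],(400,233))]))
E
```

```text
over t 31.65 tcp [ 0.5672 -0.005   0.2003] F [-0.2  0.9 -2.2] w 0.0448 gf 30.0 q6 1.813
0.113 t 33.28 tcp [ 0.5665 -0.006   0.1129] F [-0.5  0.4 -1.9] w 0.0449 gf 30.0 q6 1.813
0.1115 t 33.63 tcp [ 0.5665 -0.006   0.1115] F [ 0.3  0.5 -2.1] w 0.045 gf 30.0 q6 1.813
0.11 t 33.98 tcp [ 0.5665 -0.006   0.11  ] F [-0.7  0.6 -2.6] w 0.0448 gf 30.0 q6 1.813
0.1085 t 34.33 tcp [ 0.5672 -0.0061  0.1092] F [ 0.3 -0.6  1.8] w 0.0445 gf 30.0 q6 1.813
0.107 t 34.68 tcp [ 0.5675 -0.0062  0.1091] F [-2.9 -0.9 11.1] w 0.0448 gf 30.0 q6 1.813
rel1 t 35.11 tcp [ 0.5661 -0.0059  0.1065] F [ 0.1 -1.1  0.3] w 0.06 gf 0.0 q6 1.813
rel t 35.65 tcp [ 0.5665 -0.006   0.107 ] F [ 0.3 -0.6 -0. ] w 0.0854 gf 0.0 q6 1.813
scene top 182 ((0.5677986741065979, -0.007490985095500946), (0.04497774317860603, 0.04627604782581329), 71.5368881225586) 0.14560855582092183
knob 53 [0.46712285 0.38294306 0.1271329 ]
side top 189 ((0.566213071346283, -0.0028161443769931793), (0.05059761926531792, 0.04681827872991562), 71.29611206054688) 0.147542342629065
knob 34 [0.45813707 0.38333272 0.13300024]
end t 37.78 tcp [0.4502 0.0496 0.348 ] F [-0.5 -0.5  0. ] w 0.0848 gf 0.0 q6 1.923
```

View pics/end.png

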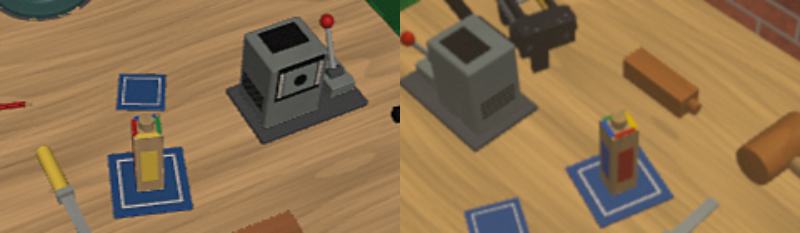

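The leg stands upright in the middle of the larger board's square. The lever is still on, the gripper is clear and nothing else has moved.

```bash
python3 -c "
from h import *
print(order.close_job())"
```

```text
the job is handed in; nothing more can be done
None
```

The job is handed in at about 38 s on the clock, verdict not shown: scanner on, sides shown red, yellow, green, blue (red about 0.15 rad off square because of the last joint's range, inside the 0.26 limit), and the leg standing released in the middle of the white square.

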